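# Clamp the regulator on the oxygen cylinder and turn the cylinder on

### The arm

A 6-joint arm with a two-finger parallel gripper is mounted at the origin on a cart in front of the work surface, level with it; the furniture and walls round the work are solid. World frame = base frame: x ahead of the robot, y to its left, z up, the work surface at z = 0. Lengths are in m, angles in rad, forces in N, time in s.
With the tool pointing down it reaches from about 0.35 to 0.85 m from the base axis. Payload 8.1 kg.
Tool frame: the origin (TCP) lies midway between the tips of the shut fingers; the grasp point (between the pads) lies 19 mm behind it; z points along the fingers, y is the line along which they close (so a half turn about z gives the same grasp; the last joint's range is limited). The gripper opens to 93 mm and grips with 3 to 60 N. Pads are 15 mm wide; open, the fingers measure 128 mm over their backs; the gripper's body (75 mm by 188 mm) begins 65 mm behind the grasp point.
Start: joints at [-1.215, 0.13, 1.488, -0, 1.523, -0.085], TCP at [0.256, -0.543, 0.219] pointing down, gripper open.
Joint ranges: [-2.96, 2.96], [-0.89, 2.26], [0.02, 2.5], [-1.34, 4.48], [0, 2.73], [-2.66, 2.66]. Speed limits (rad/s): [2.39, 2.39, 2.79, 3.14, 3.14, 3.14].

### API

Orientations are given as a rotation vector (axis times angle).
In Python, from plant import read_state, read_camera, camera_model, close_job gives the robot as it stands. The module is installed in compiled form; this text tells all that it offers.
- The arm moves only by the tool carry_out, never from a script. Its argument "moves" is a list of rows, each an object of numbers: "jaw": the finger opening in m, from 0 to 0.093; "dx", "dy", "dz": the shift along the tool's x, y, z in m; "yaw": the turn about the tool's z in rad. In form: [{"jaw": .., "dx": .., "dy": .., "dz": .., "yaw": ..}, ...]. A call has 1 to 8 rows; each row shifts and turns the commanded pose from where the row before left it, along the tool's axes as they then stand; what a row does not reach is not made up. A row lasts 1/8 s, in which the tool goes at most 62.5 mm and 10.7 degrees, less where a joint would pass 70% of its speed; a pose out of reach is approached as far as the arm can. A call is refused whole if a number of a shift passes 0.0625 or a number of a turn 0.188, either way. A call with a gripper value outside its range is refused whole. The fingers move at their own pace and stop on an object; "grip_force" is the grip in N (left out, the last holds). Time passes only in rows, so rows that do not move let the fingers close. It gives the time, the measured TCP pose, the force, the opening and the grip force at its end, in the units of the state.
- read_state(): the state, without advancing time (a new reading comes with each control period).
- read_camera(name): name is "side" or "top"; returns the picture (480x640x3 uint8, red, green, blue); there is no depth.
- camera_model(name): a dict with "camera_matrix" (3x3 intrinsics, pixels), "k1" (the pictures are not rectified: a ray, as slopes to the right and down, at radius r is drawn at 1 + k1 r^2 times it, then the intrinsics apply), "view" (4x4, takes a point from world to camera coordinates). Camera axes: x right, y up, looking along -z (the intrinsics and any distortion apply to the point x, -y, -z); pixel columns grow to the right and rows downward; lengths in m; the calibration is good to about 2 mm. A picture is of the moment at which its call begins. camera_model takes no time and is no camera call.
- close_job(): hands the job in; it is judged then, once.
The state is a dict: "t": time; "q": joint angles; "dq": joint speeds; "joint_torque": joint torques, N m; "tool_pos": TCP position; "orientation": TCP orientation; "force": force on the tool from outside, world axes, zero at the start; "wrist_torque": the same for the moment, N m; "opening": finger opening in m; "gripper_force": force on a finger pad.
Only numpy, scipy, OpenCV 4.12 (cv2) and the standard library are available. Lean on these libraries where they do the work, as an engineer would, in place of code of your own. Each camera call takes 0.05 s, during which the arm holds its last target. There are 200 camera calls.

### The job

Get the spare oxygen cylinder ready for use: screw the T-handle on top of the regulator's yoke clockwise (seen from above) until it is fully home, so that the regulator is drawn up tight against the valve, and only then open the cylinder by swinging its on/off lever over the top, all the way to the other side. Leave the other things on the worktop alone.

Things in the scene. Friction and masses are not known exactly. Their poses are not given: they have to be found in the camera images.
- oxygen_set: Oxygen cylinder (bare metal, white shoulder, 82 mm diameter) lying level in a grey bench cradle 98 mm wide; it does not move. Origin: on the worktop, below the T-handle's axis; z up. The cylinder's axis is 125 mm high, along this frame's +y: shoulder and body y = 62 to 335 mm (top 168 mm), valve post 26 mm square y = 42 to -62 mm. Yaw is 0 to -0.6 rad in the world.
- yoke_top (a point): Middle of the top of the regulator's aluminium yoke, under the T-handle, 164 to 167 mm high. The yoke, 57 mm (oxygen_set x) by 28 mm (y), surrounds the valve post; the regulator with its round gauge hangs under it. Turning the T-handle home draws yoke and regulator up by up to 3 mm.
- tbar_mid (a point): Middle of the T-handle's bar, on the screw's vertical axis, always 192 mm high. The bar is a level steel rod of 10 mm diameter with 13.6 mm balls at the ends, 96 mm over all, along this point's x axis. A hub of 19 mm diameter, 13 mm below to 7.5 mm above the bar's middle, leaves 24 mm of plain bar on each side (10 to 34 mm from the axis). Below the bar is 18 mm or more of free air.
- tbar_end_a (a point): Centre of the ball at one end of the bar, 41 mm from the screw's axis (+x of tbar_mid).
- tbar_end_b (a point): Centre of the ball at the other end of the bar, 41 mm from the screw's axis (-x of tbar_mid).
- yoke_screw (a joint): Angle of the T-handle in rad, growing clockwise seen from above, over more than one turn. 9.42 = fully home, at a firm stop, with the bar square to the cylinder; it starts at 2.4 to 5.0, that is 0.7 to 1.1 turns short of home. It stays where it is left and turns with about 0.1 N m (3.5 N at 28 mm from the axis).
- valve_lever (a joint): Angle in rad of the on/off lever at the valve's end away from the cylinder, about a level axis along the cylinder. 0 = shut, leaning 0.5 rad from upright to oxygen_set's +x side (away from the robot); 0.5 = upright; 1.4 = fully open, at a stop, leaning 0.9 rad to the -x side. It starts at 0 to 0.15, stays where it is left and needs about 2 N at 50 mm from the pivot.
- lever_pivot (a point): Pivot of the on/off lever: on the cylinder's axis, 125 mm high, at y = -87 mm in the oxygen_set frame; hub of 23 mm diameter. Beside it lies the end of the valve post; below it is free air.
- lever_tip (a point): Tip of the on/off lever, 71 mm from the pivot: 187 mm high when shut, 196 mm when upright, 169 mm when open. The lever is a flat metal bar 10 mm wide and 9 mm thick, with a grey grip 13 mm square over its last 30 mm.

How it is judged:
By the outcome, as a careful person would: the job done as asked, in the order asked, and still so for the second after the job is handed in, with the robot touching nothing.
It also fails if it takes over 72 s, if anything falls off the work surface, if the arm or the gripper's body presses on something with over 40 N, if the wrist force passes 120 N, or if a joint passes its speed limit or range.

## Working session

There is one attempt and no reset: what is moved stays moved. The work goes in short steps, Python scripts to look and compute and a tool call to move; the robot and the scene stay as the last step left them, time stands still between calls to the robot, and variables do not carry over. Pictures are saved under pics/ and viewed, at most 10 in all, crops included, and the job is handed in when it is done.

Besides the shell and the picture viewer there is one more tool, called after "Emit:" as name(argument=value, ...) on one line, values as JSON. carry_out: Moves the arm, as the interface text tells. Its arguments: {"type":"object","properties":{"moves":{"type":"array","items":{"type":"object","properties":{"jaw":{"type":"number"},"dx":{"type":"number"},"dy":{"type":"number"},"dz":{"type":"number"},"yaw":{"type":"number"}}}},"grip_force":{"type":"number"}},"required":["moves"]}

```bash
mkdir -p pics
python3 - <<'E'
from plant import *
import cv2,numpy as np
s=read_state();print(s)
for n in("side","top"):
    im=read_camera(n);cv2.imwrite(f"pics/{n}0.png",im[:,:,::-1]);m=camera_model(n);print(n,m)
E
```

```text
{'t': 0.0, 'q': array([-1.21543761e+00,  1.31173515e-01,  1.48923305e+00,  2.92440769e-06,
        1.52297798e+00, -8.54169863e-02]), 'dq': array([ 0.00022111, -0.00114878, -0.0012203 , -0.00115576,  0.00147787,
        0.00042827]), 'joint_torque': array([ 3.06842790e-03, -5.59850693e+01, -4.91750371e+01,  7.72718084e-02,
        3.56872589e-02, -1.35729683e-04]), 'tool_pos': array([ 0.25580674, -0.54213512,  0.21760544]), 'orientation': array([-3.06387311e+00, -6.86389156e-01,  3.73992357e-04]), 'force': array([-0.01096048, -0.24141958, -0.84205932]), 'wrist_torque': array([ 0.02484112,  0.03304854, -0.0331363 ]), 'gripper_force': 0.0, 'opening': 0.09294398489329811}
side {'camera_matrix': array([[557.84251815,   0.        , 328.59834457],
       [  0.        , 557.84251815, 243.60616511],
       [  0.        ,   0.        ,   1.        ]]), 'k1': -0.07737223802735252, 'view': array([[ 0.99580272, -0.09082925, -0.01126937, -0.54736931],
       [ 0.05668535,  0.51537499,  0.85508794, -0.20844424],
       [-0.07185904, -0.8521377 ,  0.5183605 , -0.75481594],
       [ 0.        ,  0.        ,  0.        ,  1.        ]])}
top {'camera_matrix': array([[479.64804414,   0.        , 321.11215999],
       [  0.        , 479.64804414, 238.77858723],
       [  0.        ,   0.        ,   1.        ]]), 'k1': -0.09438591125056223, 'view': array([[-7.48578100e-04, -9.99994584e-01, -3.20496908e-03,
         1.22168355e-01],
       [ 9.95344869e-01, -1.05396701e-03,  9.63715789e-02,
        -5.36975858e-01],
       [-9.63744349e-02, -3.11790787e-03,  9.95340267e-01,
        -9.35956929e-01],
       [ 0.00000000e+00,  0.00000000e+00,  0.00000000e+00,
         1.00000000e+00]])}
```

View pics/side0.png

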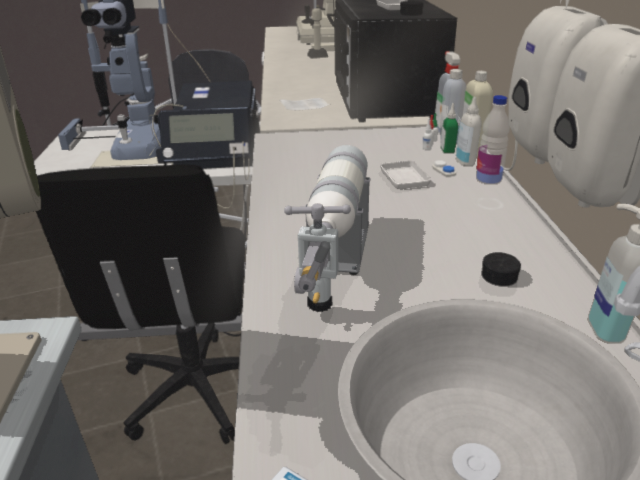

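View pics/top0.png

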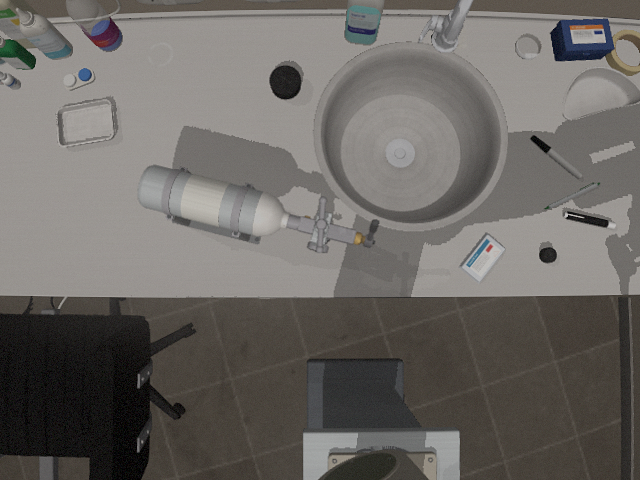

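Side view: T-handle balls near (289,210) and (346,210). Top view: balls near (323,201) and (320,248), with the lever tip near (373,225). I'll enlarge both.

Run:
```python
import cv2,numpy as np
a=cv2.imread("pics/side0.png")[190:320,260:380];b=cv2.imread("pics/top0.png")[185:265,270:390]
cv2.imwrite("pics/c1.png",np.vstack([cv2.resize(b,None,fx=6.6,fy=6.6,interpolation=2)]))
cv2.imwrite("pics/c2.png",cv2.resize(a,None,fx=4.6,fy=4.6,interpolation=2))
```

```text
(no output)
```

View pics/c1.png

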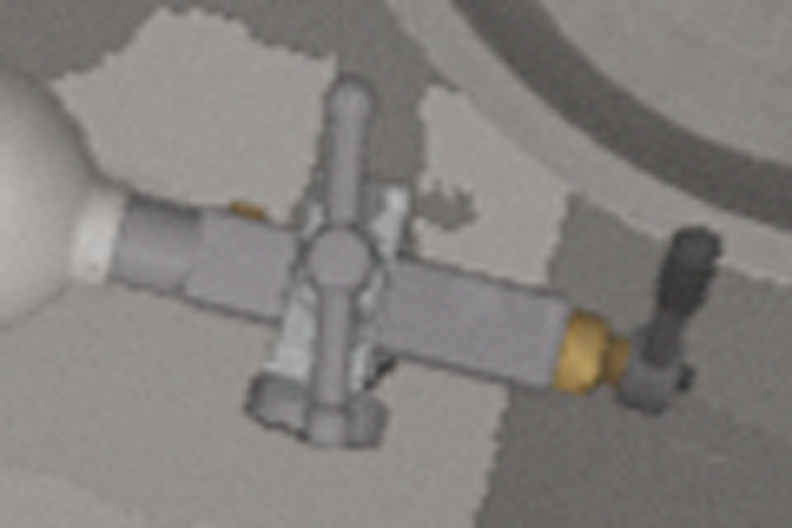

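View pics/c2.png

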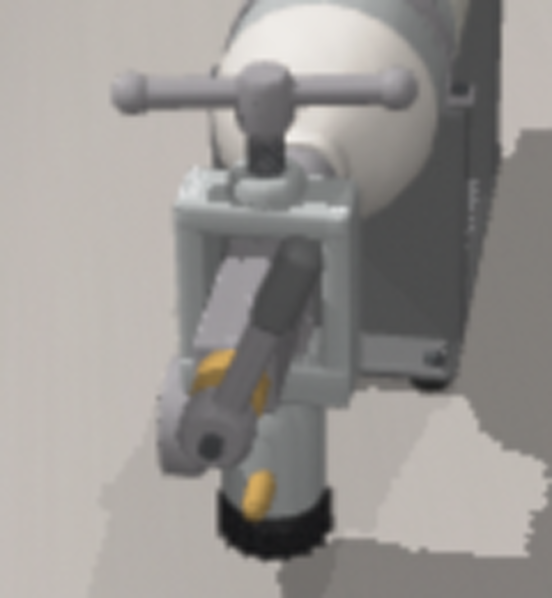

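Crop c1 (top): balls at full-frame (323.0,199.4) and (320,249.4), hub (321.1,223.9), lever tip (375.6,222.1). Crop c2 (side): balls (288.3,209.8) and (346.7,209.1), lever tip (325.9,244.3), pivot (305.7,283.5).

```bash
cat > h.py <<'E'
from plant import *
import cv2,numpy as np
from scipy.optimize import least_squares
def proj(n,p):
    m=camera_model(n);c=m["view"]@np.r_[p,1];c=c*[1,-1,-1,1]
    return cv2.projectPoints(c[None,:3],np.zeros(3),np.zeros(3),m["camera_matrix"],np.array([m["k1"],0,0,0]))[0].ravel()
def tri(s,t):
    r=least_squares(lambda p:np.r_[proj("side",p)-s,proj("top",p)-t],[.5,.1,.19]);return r.x,np.abs(r.fun).max()
E
python3 - <<'E'
from h import *
P={}
for k,s,t in[("a far",(346.7,209.1),(323,199.4)),("b near",(288.3,209.8),(320,249.4)),("hub",(317.6,208.5),(321.1,223.9)),("tip",(325.9,244.3),(375.6,222.1)),("piv",(305.7,283.5),(368.5,242.6))]:
    P[k],e=tri(s,t);print(k,P[k].round(4),round(e,2))
d=P["a far"]-P["b near"];print("bar yaw",np.arctan2(d[1],d[0]),np.linalg.norm(d),(P["a far"]+P["b near"])/2)
d=P["hub"]-P["piv"];print("cyl dir yaw",np.arctan2(-d[0],d[1]))
from scipy.spatial.transform import Rotation as R
print(R.from_rotvec(read_state()["orientation"]).as_matrix().round(3))
E
```

```text
a far [0.5881 0.1179 0.1914] 0.45
b near [0.5045 0.1231 0.1925] 0.68
hub [0.5465 0.1212 0.1931] 0.47
tip [0.5504 0.0299 0.1881] 0.62
piv [0.5222 0.0361 0.1238] 0.86
bar yaw -0.061149515794289656 0.08379215399194934 [0.54626752 0.12049678 0.19191944]
cyl dir yaw -0.27879744649792904
[[ 0.904  0.427 -0.001]
 [ 0.427 -0.904  0.002]
 [ 0.    -0.002 -1.   ]]
```

Emit:
carry_out(moves=[{"jaw":0.05,"dz":-0.05},{"dx":0.039,"dy":-0.034},{"dx":0.039,"dy":-0.034},{"dx":0.039,"dy":-0.034},{"dx":0.039,"dy":-0.034},{"dx":0.039,"dy":-0.034},{"dx":0.039,"dy":-0.034},{"dx":0.039,"dy":-0.034}])

```text
invalid input at $.moves[0]: expected keys jaw, dx, dy, dz, yaw
```

Emit:
carry_out(moves=[{"dx":0.039,"dy":-0.034},{"dx":0.039,"dy":-0.034},{"dx":0.039,"dy":-0.034},{"dx":0.039,"dy":-0.034},{"dx":0.039,"dy":-0.034},{"dx":0.039,"dy":-0.034},{"dx":0.039,"dy":-0.034},{}])

```text
invalid input at $.moves[0]: expected keys jaw, dx, dy, dz, yaw
```

Emit:
carry_out(moves=[{"yaw":-0.17},{"yaw":-0.17},{"yaw":-0.17},{"yaw":-0.17},{"yaw":-0.17},{"yaw":-0.17},{"yaw":-0.17},{"yaw":-0.17}])

```text
invalid input at $.moves[0]: expected keys jaw, dx, dy, dz, yaw
```

Emit:
carry_out(moves=[{"yaw":-0.17},{"yaw":-0.17},{}])

```text
invalid input at $.moves[0]: expected keys jaw, dx, dy, dz, yaw
```

```bash
cat >> h.py <<'E'
from scipy.spatial.transform import Rotation as R
def go(x,y):
    s=read_state();M=R.from_rotvec(s["orientation"]).as_matrix();d=np.array([x,y,s["tool_pos"][2]])-s["tool_pos"]
    print("tool shift",(M.T@d).round(4),"pos",s["tool_pos"].round(4),"q",s["q"].round(3),"theta",round(np.arctan2(M[1,1],M[0,1]),3),"F",s["force"].round(2),"M",s["wrist_torque"].round(3),"op",round(s["opening"],4),"t",s["t"])
E
python3 - <<'E'
from h import *
go(.5463,.1205)
print(tri((485,303),(316,130)),"rim near",tri((340,385),(405,230)))
E
```

```text
tool shift [ 0.5454 -0.4754  0.0009] pos [ 0.2558 -0.5422  0.2177] q [-1.215  0.131  1.489  0.     1.523 -0.085] theta -1.13 F [ 0.31 -0.66 -0.76] M [-0.056  0.004 -0.011] op 0.0929 t 0.1
(array([ 0.80597073,  0.12872047, -0.00955995]), np.float64(14.243343861345693)) rim near (array([ 0.55932045, -0.04940279,  0.01405743]), np.float64(1.5866877203297918))
```

Emit:
carry_out(moves=[{"jaw":0.05,"dx":0,"dy":0,"dz":-0.05,"yaw":0},{"jaw":0.05,"dx":0.039,"dy":-0.034,"dz":0,"yaw":0},{"jaw":0.05,"dx":0.039,"dy":-0.034,"dz":0,"yaw":0},{"jaw":0.05,"dx":0.039,"dy":-0.034,"dz":0,"yaw":0},{"jaw":0.05,"dx":0.039,"dy":-0.034,"dz":0,"yaw":0},{"jaw":0.05,"dx":0.039,"dy":-0.034,"dz":0,"yaw":0},{"jaw":0.05,"dx":0.039,"dy":-0.034,"dz":0,"yaw":0},{"jaw":0.05,"dx":0.039,"dy":-0.034,"dz":0,"yaw":0}])

```text
t: 1.1
tool_pos: [0.4016, -0.2092, 0.2683]
orientation: [-3.065, -0.686, 0.0]
force: [1.5, -0.7, 0.7]
opening: 0.0496
gripper_force: 0.0
```

Emit:
carry_out(moves=[{"jaw":0.05,"dx":0.039,"dy":-0.034,"dz":0,"yaw":0},{"jaw":0.05,"dx":0.039,"dy":-0.034,"dz":0,"yaw":0},{"jaw":0.05,"dx":0.039,"dy":-0.034,"dz":0,"yaw":0},{"jaw":0.05,"dx":0.039,"dy":-0.034,"dz":0,"yaw":0},{"jaw":0.05,"dx":0.039,"dy":-0.034,"dz":0,"yaw":0},{"jaw":0.05,"dx":0.039,"dy":-0.034,"dz":0,"yaw":0},{"jaw":0.05,"dx":0.039,"dy":-0.034,"dz":0,"yaw":0},{"jaw":0.05,"dx":0,"dy":0,"dz":0,"yaw":0}])

```text
t: 2.1
tool_pos: [0.5468, 0.1239, 0.2674]
orientation: [-3.063, -0.693, 0.003]
force: [0.0, -0.2, 0.8]
opening: 0.0501
gripper_force: 0.0
```

Emit:
carry_out(moves=[{"jaw":0.05,"dx":0,"dy":0,"dz":0,"yaw":-0.17},{"jaw":0.05,"dx":0,"dy":0,"dz":0,"yaw":-0.17},{"jaw":0.05,"dx":0,"dy":0,"dz":0,"yaw":-0.17},{"jaw":0.05,"dx":0,"dy":0,"dz":0,"yaw":-0.17},{"jaw":0.05,"dx":0,"dy":0,"dz":0,"yaw":-0.17},{"jaw":0.05,"dx":0,"dy":0,"dz":0,"yaw":-0.17},{"jaw":0.05,"dx":0,"dy":0,"dz":0,"yaw":-0.17},{"jaw":0.05,"dx":0,"dy":0,"dz":0,"yaw":-0.17}])

```text
t: 3.1
tool_pos: [0.5463, 0.1198, 0.2683]
orientation: [-1.946, -2.466, 0.001]
force: [-0.4, 0.1, 0.2]
opening: 0.05
gripper_force: 0.0
```

Emit:
carry_out(moves=[{"jaw":0.05,"dx":0,"dy":0,"dz":0,"yaw":-0.17},{"jaw":0.05,"dx":0,"dy":0,"dz":0,"yaw":-0.17},{"jaw":0.05,"dx":0,"dy":0,"dz":0,"yaw":0}])

```text
t: 3.48
tool_pos: [0.5464, 0.12, 0.2684]
orientation: [-1.51, -2.755, 0.001]
force: [0.1, -0.1, 0.2]
opening: 0.0499
gripper_force: 0.0
```

Run:
```python
from h import *
go(.5463,.1205)
```

```text
tool shift [ 0.0005  0.0001 -0.    ] pos [0.5464 0.12   0.2684] q [ 0.125  0.006  1.529 -0.     1.608 -0.444] theta 0.568 F [ 0.15 -0.14  0.17] M [-0.037 -0.097 -0.024] op 0.0499 t 3.475
```

Emit:
carry_out(moves=[{"jaw":0.05,"dx":0,"dy":0,"dz":0.04,"yaw":0},{"jaw":0.05,"dx":0,"dy":0,"dz":0.025,"yaw":0},{"jaw":0.05,"dx":0,"dy":0,"dz":0.013,"yaw":0},{"jaw":0.05,"dx":0,"dy":0,"dz":0.012,"yaw":0},{"jaw":0.05,"dx":0,"dy":0,"dz":0,"yaw":0.1},{"jaw":0.05,"dx":0,"dy":0,"dz":0,"yaw":0.1},{"jaw":0.05,"dx":0,"dy":0,"dz":0,"yaw":0.1},{"jaw":0.05,"dx":0,"dy":0,"dz":0,"yaw":0.1}])

```text
t: 4.47
tool_pos: [0.5469, 0.1207, 0.1788]
orientation: [2.03, 2.397, 0.0]
force: [-0.6, 0.6, -1.6]
opening: 0.0504
gripper_force: 1.9
```

Run:
```python
from h import *
go(.5463,.1205)
cv2.imwrite("pics/s1.png",cv2.resize(read_camera("side")[150:330,220:460,::-1],None,fx=3.2,fy=3.2))
```

```text
tool shift [-0.0001 -0.0006 -0.    ] pos [0.5469 0.1207 0.1788] q [ 0.126  0.044  1.652 -0.     1.445 -0.04 ] theta 0.166 F [-0.58  0.59 -1.64] M [-0.131 -0.027  0.073] op 0.0504 t 4.475
```

View pics/s1.png

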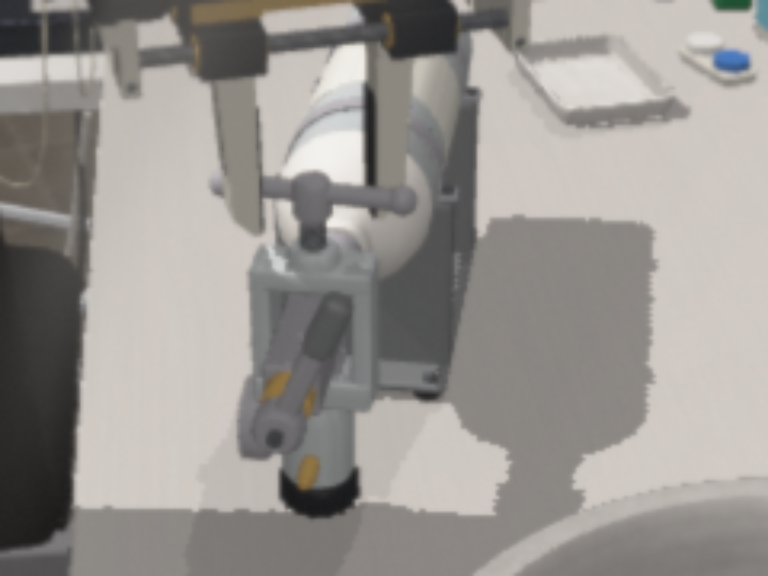

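Picture: the fingers straddle the hub and push the bar. The right ball at crop (405,200) is now nearer and the left at (218,183) farther, so the bar is turning clockwise.

Emit:
carry_out(moves=[{"jaw":0.05,"dx":0,"dy":0,"dz":0,"yaw":0.18},{"jaw":0.05,"dx":0,"dy":0,"dz":0,"yaw":0.18},{"jaw":0.05,"dx":0,"dy":0,"dz":0,"yaw":0.18},{"jaw":0.05,"dx":0,"dy":0,"dz":0,"yaw":0.18},{"jaw":0.05,"dx":0,"dy":0,"dz":0,"yaw":0.18},{"jaw":0.05,"dx":0,"dy":0,"dz":0,"yaw":0.18},{"jaw":0.05,"dx":0,"dy":0,"dz":0,"yaw":0.18},{"jaw":0.05,"dx":0,"dy":0,"dz":0,"yaw":0.18}])

```text
t: 5.52
tool_pos: [0.5462, 0.1203, 0.1788]
orientation: [3.107, 0.462, -0.002]
force: [-4.4, -1.9, 0.5]
opening: 0.0503
gripper_force: 1.9
```

Emit:
carry_out(moves=[{"jaw":0.05,"dx":0,"dy":0,"dz":0,"yaw":0.18},{"jaw":0.05,"dx":0,"dy":0,"dz":0,"yaw":0.18},{"jaw":0.05,"dx":0,"dy":0,"dz":0,"yaw":0.18},{"jaw":0.05,"dx":0,"dy":0,"dz":0,"yaw":0.18},{"jaw":0.05,"dx":0,"dy":0,"dz":0,"yaw":0.18},{"jaw":0.05,"dx":0,"dy":0,"dz":0,"yaw":0.1},{"jaw":0.05,"dx":0,"dy":0,"dz":0,"yaw":-0.05},{"jaw":0.05,"dx":0,"dy":0,"dz":0,"yaw":0}])

```text
t: 6.52
tool_pos: [0.5472, 0.1208, 0.1793]
orientation: [-2.977, 1.001, -0.002]
force: [-0.3, 0.4, -0.4]
opening: 0.0501
gripper_force: 0.0
```

Run:
```python
from h import *
go(.5463,.1205)
```

```text
tool shift [-0.0005  0.0008 -0.    ] pos [0.5472 0.1208 0.1793] q [ 0.126  0.044  1.652 -0.     1.445  2.345] theta -2.22 F [-0.29  0.42 -0.39] M [ 0.06  -0.019 -0.013] op 0.0501 t 6.525
```

Emit:
carry_out(moves=[{"jaw":0.05,"dx":0,"dy":0,"dz":-0.025,"yaw":0},{"jaw":0.05,"dx":0,"dy":0,"dz":-0.025,"yaw":0},{"jaw":0.05,"dx":0,"dy":0,"dz":0,"yaw":-0.188},{"jaw":0.05,"dx":0,"dy":0,"dz":0,"yaw":-0.188},{"jaw":0.05,"dx":0,"dy":0,"dz":0,"yaw":-0.188},{"jaw":0.05,"dx":0,"dy":0,"dz":0,"yaw":-0.188},{"jaw":0.05,"dx":0,"dy":0,"dz":0,"yaw":-0.188},{"jaw":0.05,"dx":0,"dy":0,"dz":0,"yaw":-0.188}])

```text
t: 7.52
tool_pos: [0.5471, 0.1208, 0.2292]
orientation: [3.051, 0.749, 0.002]
force: [-0.2, -0.3, 0.2]
opening: 0.0497
gripper_force: 0.0
```

Emit:
carry_out(moves=[{"jaw":0.05,"dx":0,"dy":0,"dz":0,"yaw":-0.188},{"jaw":0.05,"dx":0,"dy":0,"dz":0,"yaw":-0.188},{"jaw":0.05,"dx":0,"dy":0,"dz":0,"yaw":-0.188},{"jaw":0.05,"dx":0,"dy":0,"dz":0,"yaw":-0.188},{"jaw":0.05,"dx":0,"dy":0,"dz":0,"yaw":-0.188},{"jaw":0.05,"dx":0,"dy":0,"dz":0,"yaw":-0.188},{"jaw":0.05,"dx":0,"dy":0,"dz":0,"yaw":-0.188},{"jaw":0.05,"dx":0,"dy":0,"dz":0,"yaw":-0.188}])

```text
t: 8.52
tool_pos: [0.5471, 0.1208, 0.2291]
orientation: [1.722, 2.627, 0.001]
force: [0.3, 0.5, 0.5]
opening: 0.0501
gripper_force: 0.0
```

Emit:
carry_out(moves=[{"jaw":0.05,"dx":0,"dy":0,"dz":0,"yaw":-0.188},{"jaw":0.05,"dx":0,"dy":0,"dz":0,"yaw":-0.188},{"jaw":0.05,"dx":0,"dy":0,"dz":0,"yaw":-0.188},{"jaw":0.05,"dx":0,"dy":0,"dz":0,"yaw":0},{"jaw":0.05,"dx":0,"dy":0,"dz":0,"yaw":0}])

```text
t: 9.15
tool_pos: [0.5469, 0.1208, 0.2289]
orientation: [0.94, 2.997, 0.0]
force: [0.4, 0.5, 0.3]
opening: 0.0497
gripper_force: 0.0
```

Run:
```python
from h import *
go(.5463,.1205)
```

```text
tool shift [ 0.0003 -0.0006 -0.    ] pos [0.5469 0.1208 0.2289] q [ 0.126  0.018  1.588  0.     1.536 -0.837] theta 0.963 F [0.4  0.53 0.26] M [ 0.001 -0.133 -0.03 ] op 0.0497 t 9.15
```

Emit:
carry_out(moves=[{"jaw":0.05,"dx":0,"dy":0,"dz":0.02,"yaw":0},{"jaw":0.05,"dx":0,"dy":0,"dz":0.015,"yaw":0},{"jaw":0.05,"dx":0,"dy":0,"dz":0.015,"yaw":0},{"jaw":0.05,"dx":0,"dy":0,"dz":0,"yaw":0.1},{"jaw":0.05,"dx":0,"dy":0,"dz":0,"yaw":0.18},{"jaw":0.05,"dx":0,"dy":0,"dz":0,"yaw":0.18},{"jaw":0.05,"dx":0,"dy":0,"dz":0,"yaw":0.18},{"jaw":0.05,"dx":0,"dy":0,"dz":0,"yaw":0.18}])

```text
t: 10.15
tool_pos: [0.5456, 0.121, 0.1766]
orientation: [-2.057, -2.371, 0.003]
force: [-0.8, 2.1, -2.8]
opening: 0.0499
gripper_force: 2.0
```

Emit:
carry_out(moves=[{"jaw":0.05,"dx":0,"dy":0,"dz":0,"yaw":0.18},{"jaw":0.05,"dx":0,"dy":0,"dz":0,"yaw":0.18},{"jaw":0.05,"dx":0,"dy":0,"dz":0,"yaw":0.18},{"jaw":0.05,"dx":0,"dy":0,"dz":0,"yaw":0.18},{"jaw":0.05,"dx":0,"dy":0,"dz":0,"yaw":0.18},{"jaw":0.05,"dx":0,"dy":0,"dz":0,"yaw":0.18},{"jaw":0.05,"dx":0,"dy":0,"dz":0,"yaw":0.18},{"jaw":0.05,"dx":0,"dy":0,"dz":0,"yaw":0.18}])

```text
t: 11.15
tool_pos: [0.5459, 0.1211, 0.1768]
orientation: [-3.112, -0.426, 0.003]
force: [-0.1, 1.3, -2.1]
opening: 0.0501
gripper_force: 2.1
```

Emit:
carry_out(moves=[{"jaw":0.05,"dx":0,"dy":0,"dz":0,"yaw":0.18},{"jaw":0.05,"dx":0,"dy":0,"dz":0,"yaw":0.18},{"jaw":0.05,"dx":0,"dy":0,"dz":0,"yaw":0.18},{"jaw":0.05,"dx":0,"dy":0,"dz":0,"yaw":0.18},{"jaw":0.05,"dx":0,"dy":0,"dz":0,"yaw":0.18},{"jaw":0.05,"dx":0,"dy":0,"dz":0,"yaw":0.18},{"jaw":0.05,"dx":0,"dy":0,"dz":0,"yaw":-0.05},{"jaw":0.05,"dx":0,"dy":0,"dz":0,"yaw":0}])

```text
t: 12.15
tool_pos: [0.5464, 0.1208, 0.1776]
orientation: [2.922, -1.153, -0.002]
force: [0.2, 1.0, -0.2]
opening: 0.0499
gripper_force: 0.0
```

Run:
```python
from h import *
go(.5463,.1205)
a=cv2.resize(read_camera("top")[175:275,250:400,::-1],None,fx=5,fy=5,interpolation=2)
cv2.imwrite("pics/t2.png",a)
```

```text
tool shift [0.0001 0.0002 0.    ] pos [0.5464 0.1208 0.1776] q [0.126 0.045 1.654 0.    1.444 2.449] theta -2.323 F [ 0.16  0.99 -0.19] M [ 0.131  0.026 -0.042] op 0.0499 t 12.15
```

View pics/t2.png

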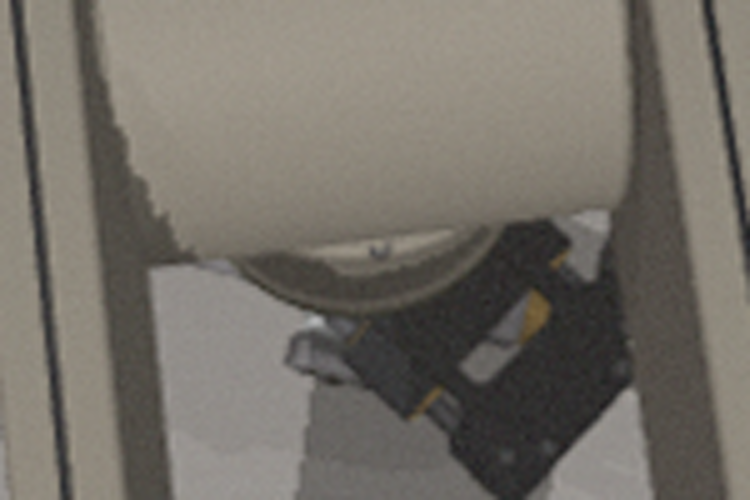

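The top view is blocked by the arm, so I'll make the third stroke and then look from the side.

Emit:
carry_out(moves=[{"jaw":0.05,"dx":0,"dy":0,"dz":-0.025,"yaw":0},{"jaw":0.05,"dx":0,"dy":0,"dz":-0.025,"yaw":0},{"jaw":0.05,"dx":0,"dy":0,"dz":0,"yaw":-0.188},{"jaw":0.05,"dx":0,"dy":0,"dz":0,"yaw":-0.188},{"jaw":0.05,"dx":0,"dy":0,"dz":0,"yaw":-0.188},{"jaw":0.05,"dx":0,"dy":0,"dz":0,"yaw":-0.188},{"jaw":0.05,"dx":0,"dy":0,"dz":0,"yaw":-0.188},{"jaw":0.05,"dx":0,"dy":0,"dz":0,"yaw":-0.188}])

```text
t: 13.2
tool_pos: [0.5467, 0.1208, 0.2283]
orientation: [-3.085, -0.591, 0.0]
force: [0.4, 0.1, -0.4]
opening: 0.0502
gripper_force: 0.0
```

Emit:
carry_out(moves=[{"jaw":0.05,"dx":0,"dy":0,"dz":0,"yaw":-0.188},{"jaw":0.05,"dx":0,"dy":0,"dz":0,"yaw":-0.188},{"jaw":0.05,"dx":0,"dy":0,"dz":0,"yaw":-0.188},{"jaw":0.05,"dx":0,"dy":0,"dz":0,"yaw":-0.188},{"jaw":0.05,"dx":0,"dy":0,"dz":0,"yaw":-0.188},{"jaw":0.05,"dx":0,"dy":0,"dz":0,"yaw":-0.188},{"jaw":0.05,"dx":0,"dy":0,"dz":0,"yaw":-0.188},{"jaw":0.05,"dx":0,"dy":0,"dz":0,"yaw":-0.188}])

```text
t: 14.2
tool_pos: [0.5467, 0.1208, 0.2283]
orientation: [-1.855, -2.535, 0.0]
force: [-0.2, 0.0, 0.2]
opening: 0.0498
gripper_force: 0.0
```

Emit:
carry_out(moves=[{"jaw":0.05,"dx":0,"dy":0,"dz":0,"yaw":-0.188},{"jaw":0.05,"dx":0,"dy":0,"dz":0,"yaw":-0.188},{"jaw":0.05,"dx":0,"dy":0,"dz":0,"yaw":-0.188},{"jaw":0.05,"dx":0,"dy":0,"dz":0,"yaw":0},{"jaw":0.05,"dx":0,"dy":0,"dz":0.02,"yaw":0},{"jaw":0.05,"dx":0,"dy":0,"dz":0.015,"yaw":0},{"jaw":0.05,"dx":0,"dy":0,"dz":0.015,"yaw":0},{"jaw":0.05,"dx":0,"dy":0,"dz":0,"yaw":0}])

```text
t: 15.2
tool_pos: [0.5454, 0.1206, 0.1762]
orientation: [-1.086, -2.944, 0.003]
force: [0.7, -0.6, 0.5]
opening: 0.05
gripper_force: 0.0
```

Emit:
carry_out(moves=[{"jaw":0.05,"dx":0,"dy":0,"dz":0,"yaw":0.15},{"jaw":0.05,"dx":0,"dy":0,"dz":0,"yaw":0.15},{"jaw":0.05,"dx":0,"dy":0,"dz":0,"yaw":0.1},{"jaw":0.05,"dx":0,"dy":0,"dz":0,"yaw":0.1},{"jaw":0.05,"dx":0,"dy":0,"dz":0,"yaw":0}])

```text
t: 15.82
tool_pos: [0.5467, 0.1209, 0.1788]
orientation: [-1.781, -2.588, -0.0]
force: [0.3, 0.7, -0.6]
opening: 0.0502
gripper_force: 0.4
```

Run:
```python
from h import *
go(.5463,.1205)
```

```text
tool shift [-0.0002 -0.0006 -0.    ] pos [0.5467 0.1209 0.1788] q [ 0.126  0.044  1.652  0.     1.445 -0.239] theta 0.365 F [ 0.29  0.73 -0.58] M [ 0.035 -0.042  0.079] op 0.0502 t 15.825
```

Emit:
carry_out(moves=[{"jaw":0.05,"dx":0,"dy":0,"dz":0,"yaw":0.05},{"jaw":0.05,"dx":0,"dy":0,"dz":0,"yaw":0.05},{"jaw":0.05,"dx":0,"dy":0,"dz":0,"yaw":0.05},{"jaw":0.05,"dx":0,"dy":0,"dz":0,"yaw":0}])

```text
t: 16.32
tool_pos: [0.5467, 0.1208, 0.1788]
orientation: [1.967, 2.449, -0.0]
force: [-0.9, 0.4, -1.5]
opening: 0.0501
gripper_force: 6.5
```

Run:
```python
from h import *
go(.5463,.1205)
```

```text
tool shift [-0.0002 -0.0005 -0.    ] pos [0.5467 0.1208 0.1788] q [ 0.126  0.044  1.653 -0.     1.445 -0.092] theta 0.217 F [-0.89  0.38 -1.53] M [-0.051  0.066  0.382] op 0.0501 t 16.325
```

Emit:
carry_out(moves=[{"jaw":0.05,"dx":0,"dy":0,"dz":0,"yaw":0.04},{"jaw":0.05,"dx":0,"dy":0,"dz":0,"yaw":0}])

```text
t: 16.58
tool_pos: [0.5467, 0.1208, 0.1788]
orientation: [2.014, 2.41, -0.0]
force: [-1.3, -0.9, -1.2]
opening: 0.0505
gripper_force: 26.3
```

Run:
```python
from h import *
go(.5463,.1205)
```

```text
tool shift [-0.0002 -0.0005  0.    ] pos [0.5467 0.1208 0.1788] q [ 0.126  0.044  1.653 -0.     1.445 -0.052] theta 0.179 F [-1.25 -0.92 -1.2 ] M [-0.18   0.143  1.503] op 0.0505 t 16.575
```

The wrist moment reached 1.5 N m at the expected angle, so the screw is at its stop. I'll back off, lift, and go to the far side of the lever.

Emit:
carry_out(moves=[{"jaw":0.05,"dx":0,"dy":0,"dz":0,"yaw":-0.1},{"jaw":0.05,"dx":0,"dy":0,"dz":-0.03,"yaw":0},{"jaw":0.05,"dx":0,"dy":0,"dz":-0.05,"yaw":0},{"jaw":0.05,"dx":0,"dy":0,"dz":0,"yaw":0.18},{"jaw":0,"dx":0,"dy":0,"dz":0,"yaw":0.18},{"jaw":0,"dx":0,"dy":0,"dz":0,"yaw":0.18},{"jaw":0,"dx":-0.045,"dy":0.035,"dz":0,"yaw":0.02},{"jaw":0,"dx":-0.042,"dy":0.035,"dz":0,"yaw":0}])

```text
t: 17.58
tool_pos: [0.5913, 0.0173, 0.2594]
orientation: [2.511, 1.887, 0.002]
force: [-0.4, 0.4, 0.1]
opening: 0.0148
gripper_force: 0.0
```

Emit:
carry_out(moves=[{"jaw":0,"dx":0,"dy":0,"dz":0,"yaw":0},{"jaw":0,"dx":0,"dy":0,"dz":0,"yaw":0},{"jaw":0,"dx":0,"dy":0,"dz":0,"yaw":0}])

```text
t: 17.95
tool_pos: [0.5903, 0.0192, 0.2589]
orientation: [-2.513, -1.886, -0.001]
force: [0.9, 0.8, -1.1]
opening: 0.0007
gripper_force: 0.0
```

Run:
```python
from h import *
go(.5224+.068*.962,.0369-.068*.274)
cv2.imwrite("pics/s3.png",cv2.resize(read_camera("side")[150:330,220:460,::-1],None,fx=3.2,fy=3.2))
```

```text
tool shift [-0.0016 -0.0022 -0.    ] pos [0.5903 0.0192 0.2589] q [-0.055  0.091  1.457  0.     1.593  0.229] theta -0.283 F [ 0.87  0.82 -1.07] M [-0.027 -0.115  0.029] op 0.0007 t 17.95
```

View pics/s3.png

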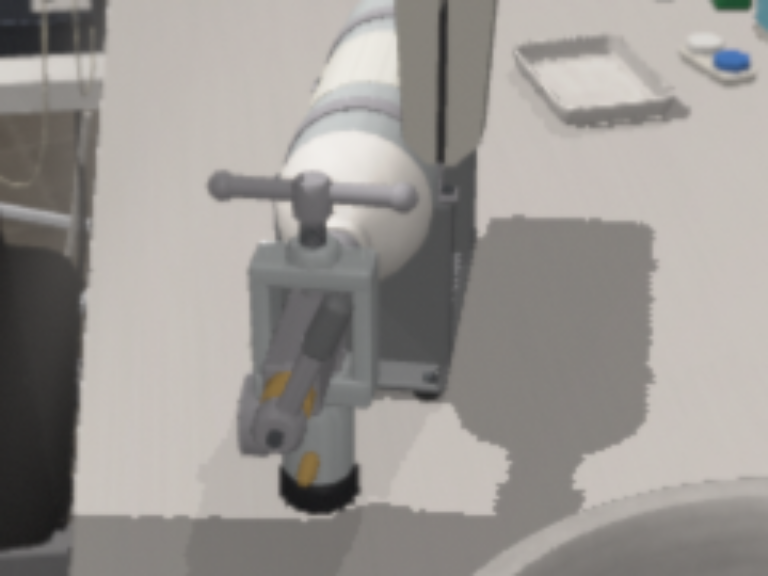

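The bar's balls are at crop (218,183) and (407,197), parallel to the yoke. The lever is still shut, with its tip near (340,300). Next I'll lower the closed fingers on its far side and push.

Emit:
carry_out(moves=[{"jaw":0,"dx":-0.0015,"dy":-0.002,"dz":0.03,"yaw":0},{"jaw":0,"dx":0,"dy":0,"dz":0.03,"yaw":0},{"jaw":0,"dx":0,"dy":0,"dz":0.02,"yaw":0},{"jaw":0,"dx":0,"dy":0,"dz":0.014,"yaw":0},{"jaw":0,"dx":0,"dy":0,"dz":0,"yaw":0}])

```text
t: 18.62
tool_pos: [0.5876, 0.0175, 0.1637]
orientation: [-2.513, -1.883, 0.002]
force: [-0.0, -0.3, -0.6]
opening: 0.0008
gripper_force: 0.0
```

Run:
```python
from h import *
go(.5224+.068*.962,.0369-.068*.274)
pt=lambda s:least_squares(lambda p:proj("side",[p[0],p[1],.192])-s,[.5,.1]).x
a=pt((288.1,207.2));b=pt((347.2,211.6));d=b-a;print(a,b,np.arctan2(d[1],d[0]))
```

```text
tool shift [ 0.0008  0.     -0.    ] pos [0.5876 0.0175 0.1637] q [-0.057  0.131  1.589  0.     1.424  0.227] theta -0.285 F [-0.03 -0.26 -0.56] M [-0.083 -0.056  0.005] op 0.0008 t 18.625
[0.50523248 0.13224682] [0.58829809 0.10923787] -0.27022214010264844
```

Emit:
carry_out(moves=[{"jaw":0,"dx":0,"dy":-0.015,"dz":0,"yaw":0},{"jaw":0,"dx":0,"dy":-0.012,"dz":0,"yaw":0},{"jaw":0,"dx":0,"dy":-0.012,"dz":0,"yaw":0},{"jaw":0,"dx":0,"dy":-0.012,"dz":0,"yaw":0}])

```text
t: 19.12
tool_pos: [0.539, 0.0316, 0.1654]
orientation: [2.514, 1.883, 0.002]
force: [2.3, -1.6, 2.0]
opening: 0.0002
gripper_force: 1.3
```

The bar's yaw measures -0.27, square to the cylinder, and the lever is moving. I'll continue.

Emit:
carry_out(moves=[{"jaw":0,"dx":0,"dy":-0.012,"dz":0,"yaw":0},{"jaw":0,"dx":0,"dy":-0.012,"dz":0,"yaw":0},{"jaw":0,"dx":0,"dy":-0.008,"dz":0,"yaw":0},{"jaw":0,"dx":0,"dy":0,"dz":0,"yaw":0}])

```text
t: 19.62
tool_pos: [0.5077, 0.0408, 0.1645]
orientation: [-2.514, -1.883, 0.001]
force: [0.2, -0.6, 0.4]
opening: 0.0004
gripper_force: 0.0
```

Emit:
carry_out(moves=[{"jaw":0,"dx":0,"dy":-0.004,"dz":0,"yaw":0},{"jaw":0,"dx":0,"dy":-0.003,"dz":0,"yaw":0},{"jaw":0,"dx":0,"dy":0,"dz":0,"yaw":0}])

```text
t: 20.0
tool_pos: [0.5016, 0.0425, 0.1646]
orientation: [-2.514, -1.883, 0.0]
force: [-0.5, 0.3, -0.9]
opening: 0.0004
gripper_force: 0.1
```

Run:
```python
from h import *
go(.5224,.0369)
cv2.imwrite("pics/s4.png",cv2.resize(read_camera("side")[150:330,220:460,::-1],None,fx=3.2,fy=3.2))
```

```text
tool shift [ 0.0004  0.0215 -0.    ] pos [0.5016 0.0425 0.1646] q [-0.017 -0.101  1.821  0.     1.422  0.268] theta -0.285 F [-0.47  0.31 -0.93] M [-0.059 -0.034  0.001] op 0.0004 t 20.0
```

View pics/s4.png

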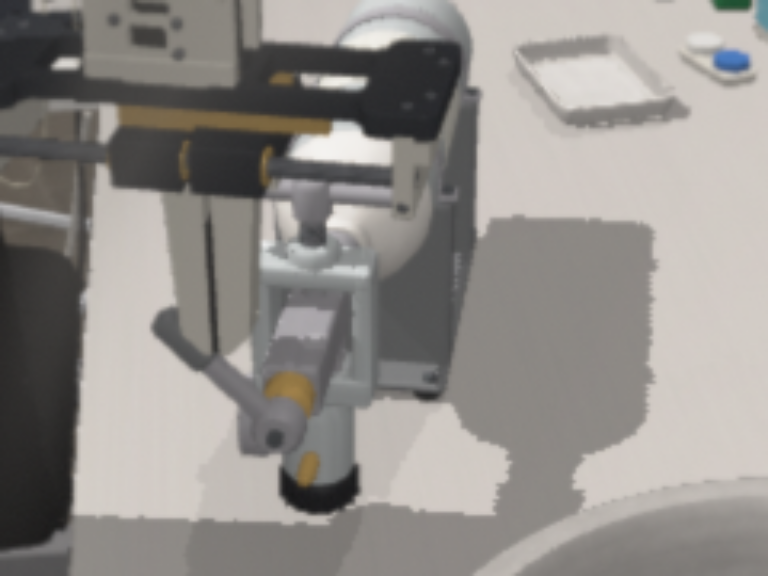

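The lever is well past upright, with its tip at crop (165,325). There is no stop force yet, so I'll keep pushing gently.

Emit:
carry_out(moves=[{"jaw":0,"dx":0,"dy":-0.003,"dz":0,"yaw":0},{"jaw":0,"dx":0,"dy":-0.002,"dz":0,"yaw":0},{"jaw":0,"dx":0,"dy":0,"dz":0,"yaw":0}])

```text
t: 20.42
tool_pos: [0.4969, 0.044, 0.1647]
orientation: [-2.514, -1.883, -0.0]
force: [1.0, -1.2, 0.8]
opening: 0.0003
gripper_force: 0.4
```

Emit:
carry_out(moves=[{"jaw":0,"dx":0,"dy":-0.003,"dz":0,"yaw":0},{"jaw":0,"dx":0,"dy":0,"dz":0,"yaw":0}])

```text
t: 20.68
tool_pos: [0.4939, 0.0448, 0.1646]
orientation: [-2.514, -1.883, 0.0]
force: [-0.6, -0.3, 0.6]
opening: 0.0005
gripper_force: 0.3
```

Emit:
carry_out(moves=[{"jaw":0,"dx":0,"dy":-0.003,"dz":0,"yaw":0},{"jaw":0,"dx":0,"dy":-0.002,"dz":0,"yaw":0},{"jaw":0,"dx":0,"dy":0,"dz":0,"yaw":0}])

```text
t: 21.05
tool_pos: [0.4901, 0.046, 0.1654]
orientation: [2.513, 1.882, 0.003]
force: [4.8, -1.3, 1.8]
opening: 0.0001
gripper_force: 2.4
```

Run:
```python
from h import *
go(.5224,.0369)
cv2.imwrite("pics/s5.png",cv2.resize(read_camera("side")[200:310,240:360,::-1],None,fx=5,fy=5,interpolation=2))
```

```text
tool shift [0.0003 0.0335 0.0001] pos [0.4901 0.046  0.1654] q [-0.01  -0.136  1.852 -0.     1.423  0.275] theta -0.285 F [ 4.76 -1.28  1.77] M [-0.362 -0.952  0.079] op 0.0001 t 21.05
```

View pics/s5.png

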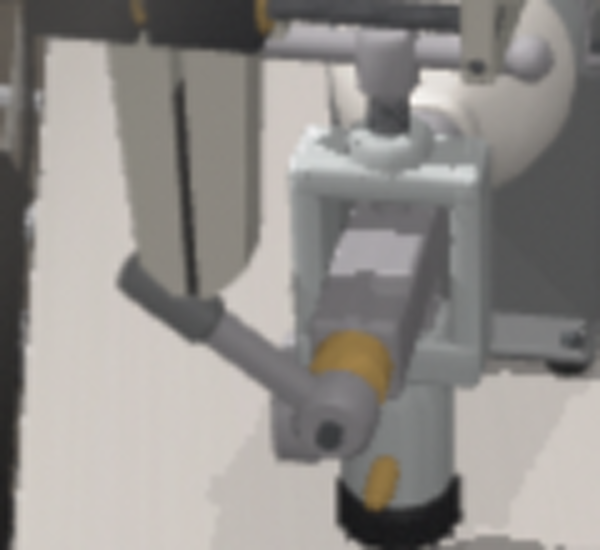

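The lever tip is at crop (135,275) and the force is rising. I'll push a little more to confirm the stop.

Emit:
carry_out(moves=[{"jaw":0,"dx":0,"dy":-0.003,"dz":0,"yaw":0},{"jaw":0,"dx":0,"dy":0,"dz":0,"yaw":0}])

```text
t: 21.35
tool_pos: [0.4887, 0.0465, 0.1663]
orientation: [2.511, 1.881, 0.006]
force: [8.7, -3.0, 3.8]
opening: 0.0005
gripper_force: 4.4
```

Run:
```python
from h import *
go(.5224,.0369)
for L in(.8,.9):print(L,(np.array(proj("side",[.5224-.071*np.sin(L)*.962,.0369+.071*np.sin(L)*.274,.125+.071*np.cos(L)]))-[240,200])*5)
print((np.array(proj("side",[.5224,.0369,.125]))-[240,200])*5)
```

```text
tool shift [0.0003 0.035  0.0002] pos [0.4887 0.0465 0.1663] q [-9.000e-03 -1.440e-01  1.857e+00 -1.000e-03  1.422e+00  2.760e-01] theta -0.285 F [ 8.72 -3.02  3.83] M [-0.618 -1.69   0.021] op 0.0005 t 21.35
0.8 [132.91346358 241.38166096]
0.9 [117.43083668 256.79543482]
[325.74300607 412.43433468]
```

Emit:
carry_out(moves=[{"jaw":0,"dx":0,"dy":-0.004,"dz":0,"yaw":0},{"jaw":0,"dx":0,"dy":0,"dz":0,"yaw":0}])

```text
t: 21.6
tool_pos: [0.4867, 0.0472, 0.1676]
orientation: [2.509, 1.878, 0.011]
force: [15.1, -5.3, 6.6]
opening: 0.0008
gripper_force: 7.0
```

Emit:
carry_out(moves=[{"jaw":0,"dx":0,"dy":0.015,"dz":-0.005,"yaw":0},{"jaw":0,"dx":0,"dy":0.01,"dz":-0.03,"yaw":0},{"jaw":0,"dx":0,"dy":0,"dz":-0.06,"yaw":0},{"jaw":0,"dx":-0.03,"dy":0,"dz":-0.05,"yaw":0},{"jaw":0,"dx":-0.06,"dy":0,"dz":0,"yaw":0},{"jaw":0,"dx":-0.06,"dy":0,"dz":0,"yaw":0},{"jaw":0,"dx":-0.06,"dy":0,"dz":0,"yaw":0},{"jaw":0,"dx":0,"dy":0,"dz":0,"yaw":0}])

```text
t: 22.6
tool_pos: [0.4456, -0.1634, 0.3088]
orientation: [-2.519, -1.875, 0.003]
force: [0.6, 0.3, 0.1]
opening: 0.0001
gripper_force: 0.0
```

Run:
```python
from h import *
go(.5224,.0369)
a=cv2.resize(read_camera("side")[190:310,250:370,::-1],None,fx=3.3,fy=3.3,interpolation=2)
b=cv2.resize(read_camera("top")[180:270,290:390,::-1],(396,396),interpolation=2)
cv2.imwrite("pics/f.png",np.hstack([a,b]))
```

```text
tool shift [ 2.139e-01  1.610e-02 -1.000e-04] pos [ 0.4456 -0.1634  0.3088] q [-4.590e-01 -2.290e-01  1.674e+00 -1.000e-03  1.700e+00 -1.680e-01] theta -0.291 F [0.57 0.32 0.12] M [-0.04  -0.067  0.003] op 0.0001 t 22.6
```

View pics/f.png

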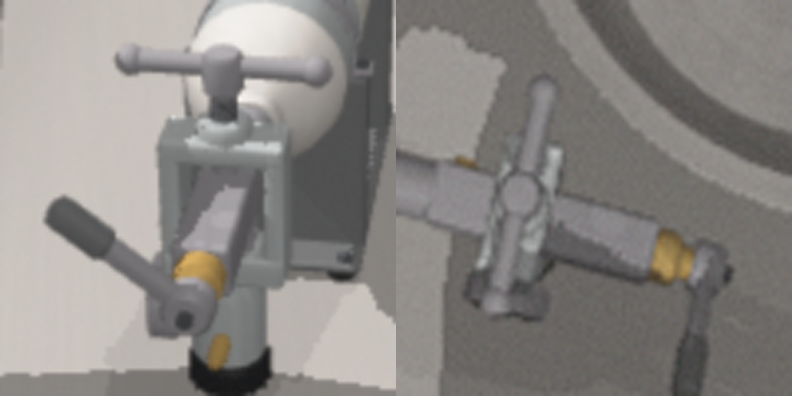

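The T-handle is square to the cylinder and the lever lies fully over to the near side (tip near (58,212)). The arm is clear.

```bash
python3 -c "
from plant import *
print(close_job())"
```

```text
the job is handed in; nothing more can be done
None
```

I screwed the T-handle clockwise to its firm stop, then swung the valve lever over the top to its open stop, and handed the job in at about 23 s with the arm clear of everything.

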